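Lock a fresh filter into the bench dust extractor

TASK

Take the filter cartridge with the orange grip out of the black tray and fit it in the round port on the sloped front of the dust extractor: find the slots, push it in against the spring, turn it clockwise a quarter turn and let it spring back into its catch, so that it stays locked when you let go. Leave the block, the jar, the glue and the hammer where they are.

Things in the scene. Friction and masses are not known exactly. Their poses are not given: they have to be found in the camera images.
- filter: Loose filter cartridge, 117 mm long, about 0.22 kg, standing on its spigot in the tray. Origin: centre of the flat bottom of the spigot; z runs up its axis to the grip. Grey spigot: 48 mm diameter, 0 to 24 mm up, foot tapered to 41 mm over the lowest 4 mm. White round drum, 60 mm diameter, 24 to 78 mm up. A half turn about z gives the same part.
- grip (a point): Point on the filter's axis in its orange grip bar, 102 mm above the filter's origin. The bar is 50 mm long (filter x), 16 mm thick (filter y: pinch it so), from 77 to 117 mm up. Same axes as the filter.
- lugs (a point): Point on the filter's axis at mid-height of its two lugs, 9 mm above its origin. The lugs stand out on the +x and -x sides of the spigot (in line with the grip bar), 8 mm wide (y), out to 33 mm from the axis, from 6 to 12 mm up.
- port: Bayonet port in the extractor's sloped front (fixed to it). Origin: centre of the mouth, at the outer face of the metal collar, 140 mm above the bench; z points out of the port along its axis, 32 degrees from vertical, leaning to the extractor's front (-x). The filter goes in along -z, spigot first. Collar: 86 mm outside diameter, 14 mm proud of the sloped face, bore 54 mm.
- slots (a point): On the port's axis at port z = -6 mm: here the filter's origin stops while its lugs rest on the collar's face; over the slots they drop through. Two opposite slots, 15.5 mm wide, out to 37 mm from the axis. Their direction is not reported: the port's x axis turned 0.785 rad about port z, give or take 0.35. Yellow ticks on the collar's rim mark them; or press lightly and feel at several angles.
- spring (a point): On the port's axis at port z = -8 mm: here the filter's bottom meets a sprung plunger (4 N at first, 0.7 N more per mm pushed in). A filter let go in the slots unturned is lifted back to here: not locked.
- turn_depth (a point): On the port's axis at port z = -22 mm: hold the filter's origin here while turning (possible only below -20 mm, where the lugs are under the flange; at -24 mm the body meets the collar). It turns only clockwise seen from outside (negative about port z), a quarter turn (90 degrees, some 8 degrees of play) from the slots to an end stop.
- locked (a point): On the port's axis at port z = -16 mm: where the spring lifts the filter's origin at the end of the turn, as each lug rises into a 4 mm deep pocket of the flange (a click outward). Locked, and stays when let go. Short of the pockets it stays at -20 mm instead: not locked.
- extractor: Grey bench dust extractor with a green sloped front, fixed, 200 mm wide (y), x from -85 to 200 mm, 193 mm high at its back part (x over 85 mm; an outlet stub makes it 205 mm). Origin on the bench straight under the centre of the port's mouth; z up; its front faces its -x. It may stand on the left or the right.
- tray: Black open tray, fixed, 260 (x) by 210 (y) by 35 mm high, walls and floor 5 mm; origin under its centre, on the bench.
- block: Pale wooden block lying in the tray, 110 x 50 x 35 mm, origin at the centre of its underside. Leave it.
- jar: Small closed jar standing in the tray, 56 mm diameter, 60 mm high, origin at the centre of its underside. Leave it.
- glue: White glue bottle standing on the bench beyond the work, 54 mm diameter, 150 mm high, origin at the centre of its underside. Leave it.
- hammer: Hammer, 240 mm long, lying on the bench nearer the robot, along its x axis, origin about the middle of its underside. Leave it.
Mind the look-alikes: they are no part of the job. What is meant by the filter is not green or red, and is the smaller of those in its own colour.

How it is judged:
By the outcome, as a careful person would: the job done as asked, in the order asked, and still so for the second after the job is handed in, with the robot touching nothing.
It also fails if it takes over 58 s, if anything falls off the work surface, if the arm or the gripper's body presses on something with over 40 N, if the wrist force passes 120 N, or if a joint passes its speed limit or range.

ROBOT

A 6-joint arm with a two-finger parallel gripper is mounted at the origin on the work surface. World frame = base frame: x ahead of the robot, y to its left, z up, the work surface at z = 0. Lengths are in m, angles in rad, forces in N, time in s.
With the tool pointing down it reaches from about 0.35 to 0.975 m from the base axis. Payload 7.1 kg.
Tool frame: the origin (TCP) lies between the finger pads; the fingertips stand 11 mm ahead of it and the grasp point (between the pads) lies 8 mm behind it; z points along the fingers, x is the direction in which the jaws open and shut, and the axes are right-handed (so a half turn about z gives the same grasp; the last joint's range is limited). The gripper opens to 88 mm and grips with 3 to 60 N. Pads are 20 mm wide; open, the fingers measure 115 mm over their backs; the gripper's body (75 mm by 178 mm) begins 61 mm behind the grasp point.
Start: joints at [1.245, 0.423, 1.63, -0, 1.089, -0.019], TCP at [0.189, 0.596, 0.234] pointing down, gripper open.
Joint ranges: [-3, 3], [-0.9, 2.11], [0.09, 2.58], [-1.31, 4.45], [0.11, 2.69], [-2.54, 2.54]. Speed limits (rad/s): [2.39, 2.39, 3.01, 3.14, 3.14, 3.14].

INTERFACE

Orientations are given as a unit quaternion [w, x, y, z].
In Python, from rig import env, imaging, workorder gives the robot as it stands.
- The arm moves only by the tool play_rows, never from a script. Its argument "increments" is one flat list of numbers, 7 for each row, row after row: the turn, a rotation vector about the tool's x, y, z as a fraction of full scale, then the shift along the tool's x, y, z as a fraction of full scale, then the opening, from 0 (shut) to 1 (fully open). A call has 1 to 8 rows; each row is the pose to reach, as a shift and turn from the pose commanded when the call began, along the tool's axes at that moment, turning the shorter way round; what a row does not reach only later rows make up. Full scale, the value 1, is 75 cm for a shift and pi rad for a turn. A row lasts 1/10 s, in which the tool goes at most 50 mm and 8.59 degrees, less where a joint would pass 70% of its speed; a pose out of reach is approached as far as the arm can. A call with a number of a shift or a turn outside -1 to 1 is refused whole. A call with a gripper value outside its range is refused whole. The fingers move at their own pace and stop on an object; the grip force is fixed at half the most. Time passes only in rows, so rows that repeat a pose let the fingers close. It gives the time, the measured TCP pose, the force and the opening at its end, in the units of the state.
- env.observe(): the state, without advancing time (a new reading comes with each control period).
- imaging.camera(name): name is "side" or "top"; returns a dict with "color" (384x512x3 uint8, red, green, blue), "depth" (384x512 float32, m along the optical axis (not along the pixel's ray), 0 where there is no reading), "fx", "fy", "cx", "cy" (pixels), "k1" (the pictures are not rectified: a ray, as slopes to the right and down, at radius r is drawn at 1 + k1 r^2 times it, then the intrinsics apply), "pose" (4x4, takes a point from camera to world coordinates). Camera axes: x right, y down, z forward; pixel columns grow to the right and rows downward; lengths in m; the calibration is good to about 2 mm. A picture is of the moment at which its call begins.
- workorder.job_done(): hands the job in, once; it reports no verdict.
The state is a dict: "clock": time; "joint_positions": joint angles; "qd": joint speeds; "tau": joint torques, N m; "tool_pos": TCP position; "eef_rot": TCP orientation; "wrist_force": force on the tool from outside, world axes, zero at the start; "ft_torque": the same for the moment, N m; "grip_width": opening from 0.0 (shut) to 1.0 (fully open).
Only numpy, scipy, OpenCV 4.12 (cv2) and the standard library are available. Lean on these libraries where they do the work, as an engineer would, in place of code of your own. Each camera call takes 0.05 s, during which the arm holds its last target.

## Working session

There is one attempt and no reset: what is moved stays moved. The work goes in short steps, Python scripts to look and compute and a tool call to move; the robot and the scene stay as the last step left them, time stands still between calls to the robot, and variables do not carry over. Pictures are saved under pics/ and viewed, and the job is handed in when it is done.

Besides the shell and the picture viewer there is one more tool, called after "Call:" by a JSON object that holds its "op" and its "data", one argument or row to a line. play_rows: Moves the arm, as the interface text tells. Its arguments: {"type":"object","properties":{"increments":{"type":"array"}},"required":["increments"]}

```bash
mkdir -p pics; ls
python3 - <<'E'
from rig import env, imaging
import cv2,numpy as np
print(env.observe())
for n in("side","top"):
    c=imaging.camera(n); cv2.imwrite(f"pics/{n}0.png",c["color"][:,:,::-1]); np.savez(f"pics/{n}0.npz",**c)
    print(n,c["fx"],c["fy"],c["cx"],c["cy"],c["k1"],np.round(c["pose"],4).tolist())
E
```

```text
pics
{'clock': 0.0, 'joint_positions': array([ 1.24500290e+00,  4.23827481e-01,  1.63068289e+00,  1.04891960e-05,
        1.08859732e+00, -1.89622419e-02]), 'qd': array([0.00074667, 0.00114791, 0.00194228, 0.0006062 , 0.00075738,
       0.00098962]), 'tau': array([-1.36031336e-03, -5.44624293e+01, -2.73667163e+01,  6.42867247e-02,
        2.27602810e-02, -1.68499296e-04]), 'tool_pos': array([0.18855316, 0.59531697, 0.23291282]), 'eef_rot': array([ 4.32032751e-04,  8.06859107e-01,  5.90743436e-01, -6.22258354e-04]), 'wrist_force': array([0.52878512, 0.08470966, 0.61839492]), 'ft_torque': array([ 0.01181586, -0.00866015,  0.01471313]), 'grip_width': 0.9980504559202686}
side 365.39206957955656 365.39206957955656 258.4279021327356 189.82245368902292 -0.06455710931810901 [[0.8123, -0.3727, 0.4486, 0.2125], [-0.5831, -0.5066, 0.6351, -0.5752], [-0.0094, -0.7775, -0.6289, 0.6045], [0.0, 0.0, 0.0, 1.0]]
top 457.45632848860237 457.45632848860237 255.85031041690425 183.39612298498645 -0.004368106378836965 [[-0.0171, -0.9957, 0.0912, 0.4802], [-0.9998, 0.0173, 0.0022, -0.0859], [-0.0037, -0.0912, -0.9958, 1.2584], [0.0, 0.0, 0.0, 1.0]]
```

View pics/side0.png

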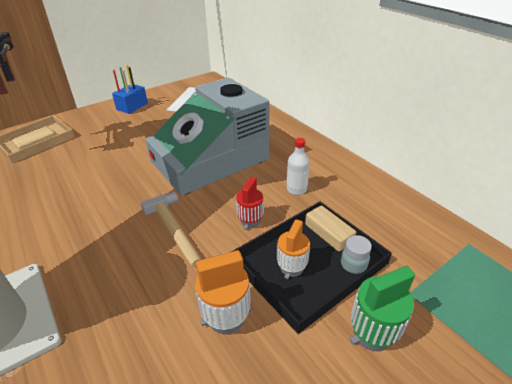

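View pics/top0.png

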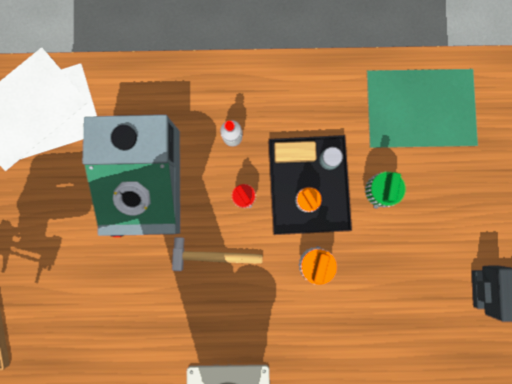

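Candidates in the top view: small orange at (308,200) in the tray, large orange at (319,267) on the bench, red at (243,196), green at (388,189). The one at (308,200) fits: it is orange, the smaller of its colour, and in the black tray. I'll confirm it in a crop and look at the port.

Run:
```python
import cv2,numpy as np
s=cv2.imread("pics/side0.png");t=cv2.imread("pics/top0.png")
r=lambda im,x,y,w,h:cv2.resize(im[y:y+h,x:x+w],(390,290),interpolation=cv2.INTER_CUBIC)
a=np.vstack([np.hstack([r(s,255,205,90,67),r(t,275,170,70,52)]),np.hstack([r(s,155,95,70,52),r(t,98,172,70,52)])])
cv2.imwrite("pics/crop0.png",a)
```

```text
(no output)
```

View pics/crop0.png

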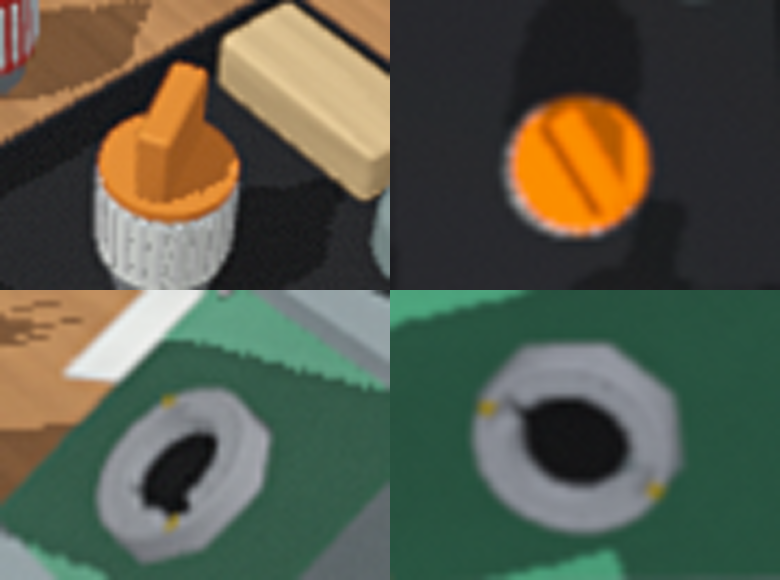

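```bash
cat > h.py <<'E'
import cv2,numpy as np
def load(n): return dict(np.load(n))
def rays(c,uv):
    K=np.array([[c["fx"],0,c["cx"]],[0,c["fy"],c["cy"]],[0,0,1]],float)
    n=cv2.undistortPoints(np.asarray(uv,float).reshape(-1,1,2),K,np.array([c["k1"],0,0,0],float)).reshape(-1,2)
    return np.c_[n,np.ones(len(n))]
def cloud(c,m):
    v,u=np.nonzero(m&(c["depth"]>0)); d=c["depth"][v,u]
    p=rays(c,np.c_[u,v])*d[:,None]
    return p@c["pose"][:3,:3].T+c["pose"][:3,3], np.c_[u,v]
def onplane(c,uv,p0,n):
    d=rays(c,uv)@c["pose"][:3,:3].T; o=c["pose"][:3,3]
    return o+d*(((p0-o)@n)/(d@n))[:,None]
def hsv(c): return cv2.cvtColor(np.ascontiguousarray(c["color"]),cv2.COLOR_RGB2HSV)
E
python3 - <<'E'
from h import *
for n,box,gb in(("side",(255,205,345,272),(145,90,235,190)),("top",(275,170,345,222),(90,165,180,235))):
    c=load(f"pics/{n}0.npz"); H=hsv(c)
    m=np.zeros(H.shape[:2],bool); m[box[1]:box[3],box[0]:box[2]]=1
    om=m&(H[...,0]<22)&(H[...,1]>180)&(H[...,2]>100)
    P,uv=cloud(c,om); print(n,"orange",len(P),"z hist",np.histogram(P[:,2],bins=np.arange(.07,.14,.005)))
    T=P[P[:,2]>.113]
    print(" top bar n",len(T),"mean",T.mean(0),"rect",cv2.minAreaRect((T[:,:2]*1000).astype(np.float32)))
    w,V=np.linalg.eigh(np.cov(T[:,:2].T)); print(" yaw",np.arctan2(V[1,1],V[0,1]))
    cap=P[(P[:,2]<.09)]; print(" cap",cap[:,:2].min(0),cap[:,:2].max(0),np.median(cap[:,2]))
    # green slope
    g=np.zeros_like(m); g[gb[1]:gb[3],gb[0]:gb[2]]=1
    g&=(H[...,0]>60)&(H[...,0]<95)&(H[...,1]>90)
    P,uv=cloud(c,g); P=P[(P[:,2]>.05)&(P[:,2]<.2)]
    for _ in range(5):
        q=P.mean(0); nn=np.linalg.svd(P-q,full_matrices=False)[2][2]; nn*=np.sign(nn[2]); r=(P-q)@nn; P=P[abs(r)<max(.003,2*r.std())]
    print(" slope",len(P),q,nn,"tilt",np.degrees(np.arccos(nn[2])),"az",np.degrees(np.arctan2(nn[1],nn[0])),r.std())
    # points proud of slope by 14mm
    g[:]=0; g[gb[1]:gb[3],gb[0]:gb[2]]=1
    P,uv=cloud(c,g); h=(P-q)@nn
    near=(h>.011)&(h<.018); A=P[near]
    print(" collar",near.sum(),A.mean(0),A.min(0),A.max(0),np.median(h[near]))
    y=g&(H[...,0]>18)&(H[...,0]<34)&(H[...,1]>90); print(" yel",np.argwhere(y)[:,::-1].tolist(),H[y].tolist()[:6])
E
```

```text
side orange 751 z hist (array([  2,   2, 292, 109,  26,  26,  28,  26,  34,  25, 164,   0,   0,
         0]), array([0.07 , 0.075, 0.08 , 0.085, 0.09 , 0.095, 0.1  , 0.105, 0.11 ,
       0.115, 0.12 , 0.125, 0.13 , 0.135, 0.14 ]))
 top bar n 204 mean [ 0.54168806 -0.22307858  0.12134216] rect ((544.3600463867188, -220.50131225585938), (51.392879486083984, 16.151531219482422), 30.07673454284668)
 yaw -2.6308604868180714
 cap [ 0.51339337 -0.25060209] [ 0.64602265 -0.07838171] 0.08424246311723577
 slope 2094 [0.56031412 0.20665032 0.1329324 ] [-5.28180089e-01 -2.05928124e-04  8.49132352e-01] tilt 31.882575760668665 az -179.9776613847419 0.0011023795421136926
 collar 504 [0.54635136 0.21477233 0.13960565] [0.45935051 0.12495515 0.08380618] [0.6377381  0.31715283 0.19513233] 0.012960072171846875
 yel [[184, 114], [185, 114], [172, 115], [184, 115], [185, 115], [171, 116], [170, 117], [169, 118], [164, 123], [159, 128], [186, 135], [185, 136], [186, 136], [185, 137]] [[31, 128, 112], [28, 149, 125], [19, 92, 125], [25, 104, 140], [23, 114, 148], [19, 93, 129]]
top orange 455 z hist (array
[... 446 characters left out ...]
1 ] 0.08282284227567449
 slope 3132 [0.56385684 0.22242354 0.13421355] [-0.5326544  -0.00168598  0.84633117] tilt 32.18515839966456 az -179.81864558506328 0.001489177187863001
 collar 590 [0.52684991 0.22397131 0.1270797 ] [0.46200434 0.12943576 0.08322176] [0.58473645 0.32271608 0.16544819] 0.01357280378501391
 yel [[90, 192], [114, 192], [115, 192], [116, 192], [90, 193], [114, 193], [115, 193], [116, 193], [91, 197], [91, 198], [92, 202], [92, 203], [93, 205], [144, 207], [145, 207], [146, 207], [144, 208], [145, 208], [146, 208], [94, 210], [95, 214], [95, 215], [96, 219], [97, 223], [97, 224]] [[22, 103, 92], [27, 122, 117], [24, 144, 142], [24, 103, 138], [20, 116, 97], [27, 143, 123]]
```

Run:
```python
from h import *
from scipy.optimize import least_squares
n=np.array([-np.sin(np.radians(32)),0,np.cos(np.radians(32))]); ex=np.array([np.cos(np.radians(32)),0,np.sin(np.radians(32))]); ey=np.array([0,1.,0])
S=load("pics/side0.npz");T=load("pics/top0.npz")
def wc(c,x0,y0,x1,y1):
    H=hsv(c)[y0:y1,x0:x1].astype(float); w=((H[...,0]>15)&(H[...,0]<35))*np.clip(H[...,1]-50,0,None)
    v,u=np.mgrid[y0:y1,x0:x1]; return [(u*w).sum()/w.sum(),(v*w).sum()/w.sum()]
st=[wc(S,181,111,190,118),wc(S,182,133,190,140)]; tt=[wc(T,111,189,119,196),wc(T,141,204,149,211)]
print(st,tt)
for x0 in (.54,):
  p0=np.array([x0,.22,.14])
for nm,c,t,b in(("side",S,st,(145,90,235,190)),("top",T,tt,(90,165,180,235))):
    # solve for plane through centre with z=.14: iterate centre=tick midpoint
    p=np.array([.545,.22,.14])
    for _ in range(30):
        q=onplane(c,t,p,n); m=q.mean(0); p=m+ (0.14-m[2])/ex[2]*ex
        break
    # alternatively plane by depth: print
    for xx in (.535,.54,.545,.55,.555):
        q=onplane(c,t,np.array([xx,.22,.14]),n); m=q.mean(0); d=q[0]-q[1]; print(nm,xx,"mid",m.round(4),"sep",np.linalg.norm(d).round(4),"ang",np.degrees(np.arctan2(d@ey,d@ex)).round(1))
# triangulate
def tri(a,b):
    o1,o2=S["pose"][:3,3],T["pose"][:3,3]; d1=(rays(S,[a])@S["pose"][:3,:3].T)[0];d2=(rays(T,[b])@T["pose"][:3,:3].T)[0]
    s=np.linalg.lstsq(np.c_[d1,-d2],o2-o1,rcond=None)[0]; A,B=o1+s[0]*d1,o2+s[1]*d2; return (A+B)/2,np.linalg.norm(A-B)
for i,j in((0,0),(1,1),(0,1),(1,0)): print(i,j,tri(st[i],tt[j]))
```

```text
[[np.float64(184.6045751633987), np.float64(114.38562091503267)], [np.float64(185.5871121718377), np.float64(135.81384248210023)]] [[np.float64(114.902394106814), np.float64(192.6685082872928)], [np.float64(145.17350746268656), np.float64(207.6007462686567)]]
side 0.535 mid [0.5432 0.2185 0.1451] sep 0.0788 ang 59.2
side 0.54 mid [0.5448 0.2222 0.143 ] sep 0.0792 ang 59.2
side 0.545 mid [0.5463 0.2259 0.1408] sep 0.0796 ang 59.2
side 0.55 mid [0.5479 0.2297 0.1387] sep 0.0799 ang 59.2
side 0.555 mid [0.5494 0.2334 0.1365] sep 0.0803 ang 59.2
top 0.535 mid [0.5462 0.2232 0.147 ] sep 0.0802 ang 57.7
top 0.54 mid [0.5464 0.224  0.144 ] sep 0.0804 ang 57.7
top 0.545 mid [0.5466 0.2248 0.141 ] sep 0.0806 ang 57.7
top 0.55 mid [0.5468 0.2257 0.138 ] sep 0.0808 ang 57.7
top 0.555 mid [0.547  0.2265 0.135 ] sep 0.0811 ang 57.7
0 0 (array([0.56419224, 0.25947425, 0.15174363]), np.float64(0.0015704030635671168))
1 1 (array([0.52837976, 0.19040666, 0.13089672]), np.float64(0.00020760451765381455))
0 1 (array([0.5261937 , 0.17339793, 0.19889376]), np.float64(0.0017901521809761223))
1 0 (array([0.56938957, 0.28480136, 0.07190303]), np.float64(0.003592376187111398))
```

```bash
cat >> h.py <<'E'
from scipy.spatial.transform import Rotation as Ro
def cur():
    from rig import env
    s=env.observe(); q=s["eef_rot"]; return np.array(s["tool_pos"]),Ro.from_quat([q[1],q[2],q[3],q[0]]),s
def Rdown(th): 
    x=np.array([np.cos(th),np.sin(th),0]);z=np.array([0,0,-1.]);return Ro.from_matrix(np.c_[x,np.cross(z,x),z])
C0=np.array([.5468,.2262,.140]); a32=np.radians(32)
N=np.array([-np.sin(a32),0,np.cos(a32)]);EX=np.array([np.cos(a32),0,np.sin(a32)]);EY=np.array([0,1.,0])
def Rport(deg): # tool x at angle deg about port z from port x
    t=np.radians(deg); x=np.cos(t)*EX+np.sin(t)*EY; z=-N; return Ro.from_matrix(np.c_[x,np.cross(z,x),z])
def rel(p,R,p0=None,R0=None):
    a,b,s=cur()
    if p0 is None:p0,R0=a,b
    rv=(R0.inv()*R).as_rotvec()/np.pi; t=R0.inv().apply(p-p0)/.75
    print("row",np.r_[rv,t].round(4).tolist())
E
python3 - <<'E'
from h import *
p,R,s=cur()
rel(p+[0,0,.17],R); rel(np.array([.5446,-.219,.40]),Rdown(np.radians(-60.5)))
E
```

```text
row [0.0, 0.0, 0.0, -0.0003, -0.0, -0.2267]
row [0.0005, 0.0002, 0.7384, -0.8921, 0.7804, -0.2215]
```

Call:
{"op": "play_rows", "data": {
  "increments": [0,0,0,0,0,-0.1,1,0,0,0,0,0,-0.2,1,0,0,0.05,0,0,-0.222,1,0.0005,0.0002,0.7384,-0.892,0.7804,-0.2215,1,0.0005,0.0002,0.7384,-0.892,0.7804,-0.2215,1,0.0005,0.0002,0.7384,-0.892,0.7804,-0.2215,1,0.0005,0.0002,0.7384,-0.892,0.7804,-0.2215,1,0.0005,0.0002,0.7384,-0.892,0.7804,-0.2215,1]
}}

```text
clock: 0.9
tool_pos: [0.2889, 0.3648, 0.3879]
eef_rot: [-0.0, 0.984, 0.178, -0.0]
wrist_force: [0.6, 0.3, -0.1]
grip_width: 1.001
```

Run:
```python
from h import *
p,R,s=cur(); print(p,R.as_matrix().round(3).tolist(),s["joint_positions"].round(3),s["clock"])
rel(np.array([.5446,-.219,.40]),Rdown(np.radians(-60.5)))
```

```text
[0.288945   0.36475477 0.38794576] [[0.936, 0.351, -0.0], [0.351, -0.936, 0.0], [-0.0, -0.0, -1.0]] [0.875 0.021 1.786 0.    1.335 0.517] 0.9
row [0.0, 0.0001, 0.4502, 0.0462, 0.8485, -0.0163]
```

Call:
{"op": "play_rows", "data": {
  "increments": [0,0,0.45,0.046,0.8485,-0.016,1,0,0,0.45,0.046,0.8485,-0.016,1,0,0,0.45,0.046,0.8485,-0.016,1,0,0,0.45,0.046,0.8485,-0.016,1,0,0,0.45,0.046,0.8485,-0.016,1,0,0,0.45,0.046,0.8485,-0.016,1,0,0,0.45,0.046,0.8485,-0.016,1,0,0,0.45,0.046,0.8485,-0.016,1]
}}

```text
clock: 1.7
tool_pos: [0.4514, -0.0008, 0.3955]
eef_rot: [-0.0, 0.913, -0.409, -0.0]
wrist_force: [0.4, 0.5, 0.1]
grip_width: 1.001
```

Run:
```python
from h import *
p,R,s=cur(); print(p,R.as_matrix().round(3).tolist(),s["joint_positions"].round(3),s["clock"])
rel(np.array([.5446,-.219,.18]),Rdown(np.radians(-60.5)))
```

```text
[ 0.45140107 -0.00082144  0.39554596] [[0.666, -0.746, -0.0], [-0.746, -0.666, 0.001], [-0.001, -0.0, -1.0]] [-2.900e-02 -9.000e-03  1.800e+00  1.000e-03  1.351e+00  8.140e-01] 1.7
row [-0.0001, 0.0002, 0.0679, 0.3, 0.101, 0.2872]
```

Call:
{"op": "play_rows", "data": {
  "increments": [0,0,0.068,0.3,0.101,0,1,0,0,0.068,0.3,0.101,0,1,0,0,0.068,0.3,0.101,0,1,0,0,0.068,0.3,0.101,0,1,0,0,0.068,0.3,0.101,0.05,1,0,0,0.068,0.3,0.101,0.12,1,0,0,0.068,0.3,0.101,0.18,1,0,0,0.068,0.3,0.101,0.24,1]
}}

```text
clock: 2.5
tool_pos: [0.5449, -0.2166, 0.2128]
eef_rot: [-0.0, 0.865, -0.501, -0.001]
wrist_force: [-0.1, -0.3, 0.1]
grip_width: 0.999
```

Run:
```python
from h import *
p,R,s=cur(); print(p,R.as_matrix().round(3).tolist(),s["joint_positions"].round(3),s["clock"])
rel(np.array([.5446,-.219,.15]),Rdown(np.radians(-60.5)))
rel(np.array([.5446,-.219,.10]),Rdown(np.radians(-60.5)))
from rig import imaging
for n in("side","top"):
    c=imaging.camera(n); np.savez(f"pics/{n}1.npz",**c); im=c["color"][:,:,::-1]
    cv2.imwrite(f"pics/{n}1.png",cv2.resize(im[130:330,180:440] if n=="side" else im[100:300,220:420],None,fx=2.9,fy=2.9))
```

```text
[ 0.54491819 -0.21656927  0.21276349] [[0.497, -0.868, -0.002], [-0.868, -0.497, 0.001], [-0.002, 0.001, -1.0]] [-0.399  0.393  1.733  0.     1.018  0.652] 2.5
row [0.0003, 0.0006, 0.0017, 0.0028, 0.0019, 0.0837]
row [0.0003, 0.0006, 0.0017, 0.0029, 0.0019, 0.1503]
```

View pics/side1.png

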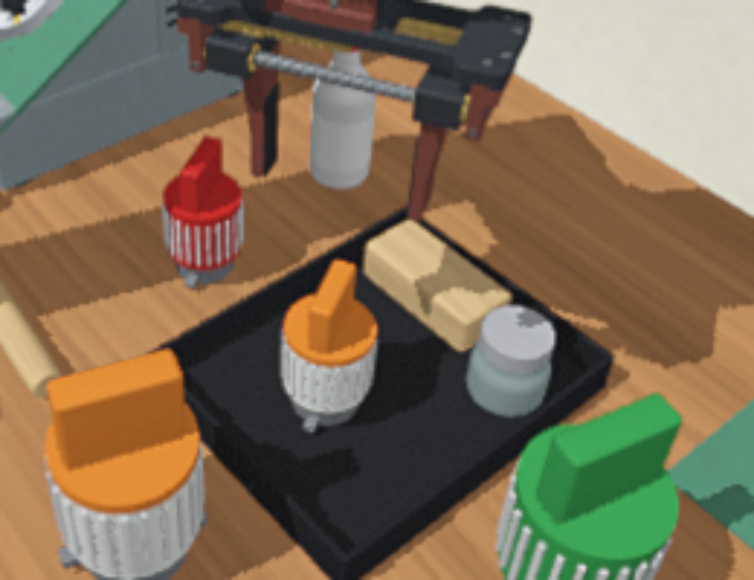

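Gripper is squarely above the small orange filter in the tray (filter at ~(330,330) in this crop). Descending to grasp.

Call:
{"op": "play_rows", "data": {
  "increments": [0.0003,0.0006,0.0017,0.0028,0,0.05,1,0.0003,0.0006,0.0017,0.0028,0,0.1,1,0.0003,0.0006,0.0017,0.0028,0,0.14,1,0.0003,0.0006,0.0017,0.0028,0,0.1503,1,0.0003,0.0006,0.0017,0.0028,0,0.1503,1,0.0003,0.0006,0.0017,0.0028,0,0.1503,0,0.0003,0.0006,0.0017,0.0028,0,0.1503,0,0.0003,0.0006,0.0017,0.0028,0,0.1503,0]
}}

```text
clock: 3.4
tool_pos: [0.5478, -0.2185, 0.1043]
eef_rot: [-0.0, 0.864, -0.503, 0.002]
wrist_force: [-0.2, -1.2, -0.2]
grip_width: 0.77
```

Call:
{"op": "play_rows", "data": {
  "increments": [0,0,0,0,0,0,0,0,0,0,0,0,0,0,0,0,0,0,0,0,0,0,0,0,0,0,0,0]
}}

```text
clock: 3.8
tool_pos: [0.5468, -0.2181, 0.1027]
eef_rot: [-0.0, 0.864, -0.503, 0.001]
wrist_force: [-0.1, -0.4, -0.2]
grip_width: 0.399
```

Run:
```python
from h import *
p,R,s=cur(); print(p,R.as_matrix().round(3).tolist(),s["joint_positions"].round(3),s["clock"],s["grip_width"],s["wrist_force"],s["ft_torque"])
```

```text
[ 0.54679864 -0.21811603  0.10265074] [[0.493, -0.87, 0.001], [-0.87, -0.493, -0.001], [0.001, -0.001, -1.0]] [-0.4    0.546  1.791 -0.     0.803  0.655] 3.8 0.3988900086347422 [-0.06655263 -0.37793026 -0.21102974] [-0.04791029  0.10742652 -0.02735685]
```

Call:
{"op": "play_rows", "data": {
  "increments": [0,0,0,0,0.003,0.003,0,0,0,0,0,0.003,0.003,0,0,0,0,0,0.003,0.003,0,0,0,0,0,0.003,0.003,0,0,0,0,0,0.003,0.003,0,0,0,0,0,0.003,0.003,0]
}}

```text
clock: 4.4
tool_pos: [0.5448, -0.2192, 0.1003]
eef_rot: [-0.0, 0.864, -0.503, 0.001]
wrist_force: [1.0, -0.2, -1.6]
grip_width: 0.178
```

Run:
```python
from h import *
p,R,s=cur(); print(p,R.as_matrix().round(3).tolist(),s["joint_positions"].round(3),s["clock"],s["grip_width"],s["wrist_force"],s["ft_torque"])
```

```text
[ 0.54481803 -0.21917046  0.10029752] [[0.493, -0.87, 0.001], [-0.87, -0.493, -0.001], [0.001, -0.001, -1.0]] [-0.403  0.548  1.795 -0.     0.797  0.652] 4.4 0.1782494112866763 [ 0.98462467 -0.18005327 -1.62098314] [-0.00991742  0.13096376  0.01170981]
```

Run:
```python
from h import *
p,R,s=cur()
rel(p+[0,0,.15],R)
rel(np.array([.49,-.05,.34]),Rdown(np.radians(40)))
```

```text
row [0.0, 0.0, 0.0, 0.0002, -0.0002, -0.2]
row [0.0001, -0.0005, -0.558, -0.2319, -0.048, -0.3198]
```

Call:
{"op": "play_rows", "data": {
  "increments": [0,0,0,0,0,-0.03,0,0,0,0,0,0,-0.09,0,0,0,0,0,0,-0.15,0,0,0,0,0,0,-0.2,0,0,0,-0.558,-0.232,-0.048,-0.32,0,0,0,-0.558,-0.232,-0.048,-0.32,0,0,0,-0.558,-0.232,-0.048,-0.32,0,0,0,-0.558,-0.232,-0.048,-0.32,0]
}}

```text
clock: 5.2
tool_pos: [0.4889, -0.0485, 0.3411]
eef_rot: [0.0, 0.975, -0.223, 0.001]
wrist_force: [0.3, 0.7, -1.4]
grip_width: 0.18
```

Run:
```python
from h import *
p,R,s=cur(); print(p,R.as_matrix().round(3).tolist(),s["joint_positions"].round(3),s["clock"],s["grip_width"],s["wrist_force"],s["ft_torque"])
rel(np.array([.46,.05,.36]),Rdown(np.radians(75)))
from rig import imaging
c=imaging.camera("side"); np.savez("pics/side2.npz",**c); cv2.imwrite("pics/side2.png",c["color"][:,:,::-1])
```

```text
[ 0.4889013  -0.0484888   0.34107393] [[0.901, -0.434, 0.002], [-0.434, -0.901, -0.001], [0.002, -0.0, -1.0]] [-0.123  0.104  1.802 -0.     1.234  0.327] 5.2 0.18020035228657622 [ 0.2920756   0.68598033 -1.43987246] [-0.07831358  0.03872682 -0.02053451]
row [0.0004, -0.0004, -0.5597, -0.0917, -0.1016, -0.0254]
```

View pics/side2.png

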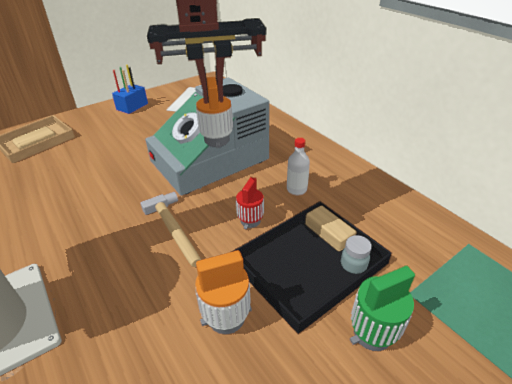

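The filter is held upright at (214,115), tray empty of it. Going on toward the port.

Call:
{"op": "play_rows", "data": {
  "increments": [0,0,-0.56,-0.092,-0.102,-0.025,0,0,0,-0.56,-0.092,-0.102,-0.025,0,0,0,-0.56,-0.092,-0.102,-0.025,0,0,0,-0.56,-0.092,-0.102,-0.025,0,0,0,-0.56,-0.092,-0.102,-0.025,0,0,0,-0.56,-0.092,-0.102,-0.025,0,0,0,-0.56,-0.092,-0.102,-0.025,0,0,0,-0.56,-0.092,-0.102,-0.025,0]
}}

```text
clock: 6.05
tool_pos: [0.4614, 0.0491, 0.3588]
eef_rot: [0.001, 0.93, 0.367, 0.001]
wrist_force: [0.2, 0.9, -1.5]
grip_width: 0.181
```

Run:
```python
from h import *
p,R,s=cur(); print(p,R.as_matrix().round(3).tolist(),s["joint_positions"].round(3),s["clock"])
rel(C0+N*.24,Rport(148.5))
```

```text
[0.46135191 0.04912085 0.35877784] [[0.731, 0.683, 0.001], [0.683, -0.731, -0.001], [0.001, 0.001, -1.0]] [ 8.100e-02  4.100e-02  1.830e+00 -1.000e-03  1.269e+00 -6.700e-01] 6.05
row [-0.2034, -0.0203, -0.5687, 0.1205, -0.2106, 0.0201]
```

Call:
{"op": "play_rows", "data": {
  "increments": [-0.203,-0.02,-0.569,0.12,-0.211,0.02,0,-0.203,-0.02,-0.569,0.12,-0.211,0.02,0,-0.203,-0.02,-0.569,0.12,-0.211,0.02,0,-0.203,-0.02,-0.569,0.12,-0.211,0.02,0,-0.203,-0.02,-0.569,0.12,-0.211,0.02,0,-0.203,-0.02,-0.569,0.12,-0.211,0.02,0,-0.203,-0.02,-0.569,0.12,-0.211,0.02,0,-0.203,-0.02,-0.569,0.12,-0.211,0.02,0]
}}

```text
clock: 6.85
tool_pos: [0.4201, 0.2267, 0.3435]
eef_rot: [0.185, 0.572, 0.797, 0.052]
wrist_force: [-1.5, -0.6, -1.6]
grip_width: 0.185
```

Run:
```python
from h import *
p,R,s=cur(); print(p,R.as_matrix().round(3).tolist(),s["joint_positions"].round(3),s["clock"])
rel(C0+N*.24,Rport(148.5))
```

```text
[0.4200843  0.22674004 0.34348817] [[-0.276, 0.894, 0.354], [0.932, 0.339, -0.129], [-0.235, 0.294, -0.926]] [ 0.672 -0.015  1.974 -0.389  1.009 -1.043] 6.85
row [-0.0749, -0.0072, -0.2089, -0.0005, -0.0008, -0.0002]
```

Call:
{"op": "play_rows", "data": {
  "increments": [-0.075,-0.007,-0.209,-0.0005,-0.001,0,0,-0.075,-0.007,-0.209,-0.0005,-0.001,0,0,-0.075,-0.007,-0.209,-0.0005,-0.001,0,0,-0.075,-0.007,-0.209,-0.0005,-0.001,0,0,-0.075,-0.007,-0.209,-0.0005,-0.001,0,0,-0.075,-0.007,-0.209,-0.0005,-0.001,0,0,-0.075,-0.007,-0.209,-0.0005,-0.001,0,0]
}}

```text
clock: 7.55
tool_pos: [0.4198, 0.2256, 0.3436]
eef_rot: [0.264, 0.266, 0.924, 0.075]
wrist_force: [-0.0, 1.1, -1.6]
grip_width: 0.179
```

Run:
```python
from h import *
p,R,s=cur(); print(p,R.as_matrix().round(3).tolist(),s["joint_positions"].round(3),s["clock"],s["wrist_force"],s["grip_width"])
for d in (.24,.1353,.11): rel(C0+N*d,Rport(148.5))
from rig import imaging
for n in("side","top"):
    c=imaging.camera(n); np.savez(f"pics/{n}3.npz",**c); im=c["color"][:,:,::-1]
    cv2.imwrite(f"pics/{n}3.png",cv2.resize(im[30:210,100:320] if n=="side" else im[100:280,40:260],None,fx=3,fy=3))
```

```text
[0.41980728 0.22563227 0.34361094] [[-0.719, 0.451, 0.529], [0.53, 0.848, -0.002], [-0.449, 0.279, -0.849]] [ 0.678 -0.108  2.115 -0.509  0.751 -1.595] 7.55 [-0.01969479  1.09966556 -1.58749231] 0.1790595744853793
row [-0.0007, -0.0001, -0.003, 0.0006, 0.0005, -0.0]
row [-0.0007, -0.0001, -0.003, 0.0006, 0.0008, 0.1396]
row [-0.0007, -0.0001, -0.003, 0.0006, 0.0009, 0.1733]
```

View pics/side3.png

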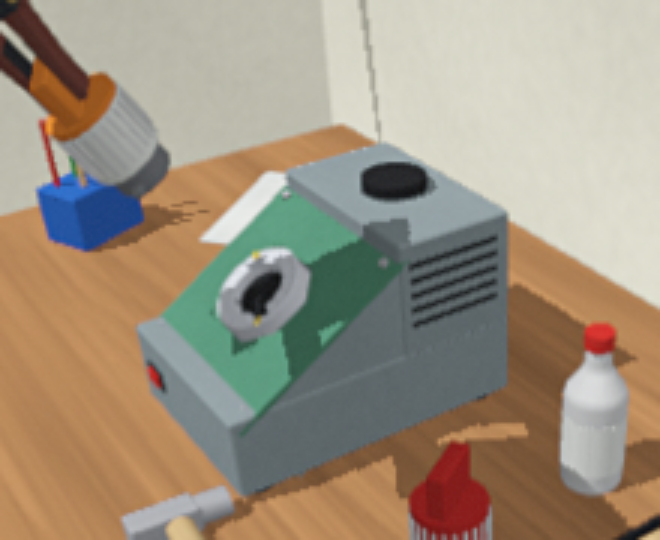

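View pics/top3.png

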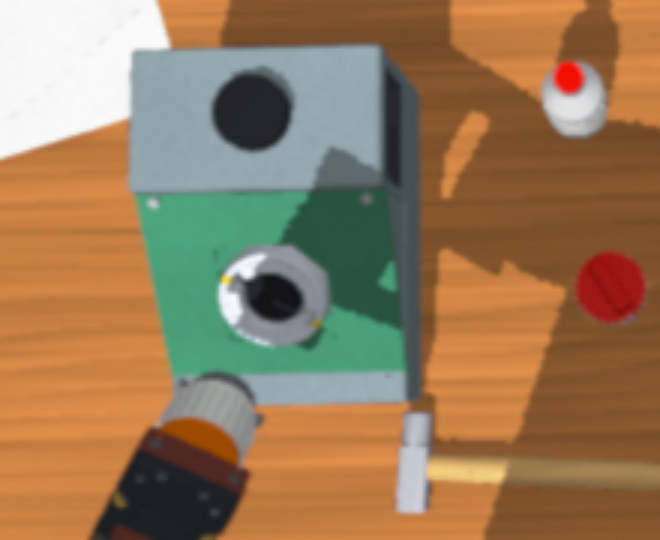

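Call:
{"op": "play_rows", "data": {
  "increments": [-0.0007,0,-0.003,0.0006,0.0006,0.06,0,-0.0007,0,-0.003,0.0006,0.0007,0.11,0,-0.0007,0,-0.003,0.0006,0.0008,0.15,0,-0.0007,0,-0.003,0.0006,0.0008,0.1673,0,-0.0007,0,-0.003,0.0006,0.0008,0.1673,0,-0.0007,0,-0.003,0.0006,0.0008,0.1673,0]
}}

```text
clock: 8.25
tool_pos: [0.4864, 0.2266, 0.2376]
eef_rot: [0.266, 0.26, 0.925, 0.075]
wrist_force: [-0.4, 0.0, -2.5]
grip_width: 0.181
```

```bash
cat > st.py <<'E'
from h import *
import sys
p,R,s=cur(); d=p-C0
M=R.as_matrix(); ang=np.degrees(np.arctan2(M[:,0]@EY,M[:,0]@EX))
print("clk",s["clock"],"port xyz mm",(1e3*np.array([d@EX,d@EY,d@N-.0953])).round(2),"ang",ang.round(2),"tilt",np.degrees(np.arccos(-M[:,2]@N)).round(2))
f=s["wrist_force"]; print("F port",np.round([f@EX,f@EY,f@N],2),"tau",np.round(s["ft_torque"],2),"j",s["joint_positions"].round(3),"g",round(float(s["grip_width"]),3))
if len(sys.argv)>1:
    n=sys.argv[1]; from rig import imaging
    ims=[]
    for k,(x,y) in(("side",(130,40)),("top",(60,140))):
        c=imaging.camera(k); np.savez(f"pics/{k}{n}.npz",**c); ims.append(cv2.resize(c["color"][y:y+120,x:x+120,::-1],(400,400),interpolation=cv2.INTER_CUBIC))
    cv2.imwrite(f"pics/st{n}.png",np.hstack(ims))
E
python3 st.py 4
```

```text
clk 8.25 port xyz mm [ 0.54  0.42 19.49] ang 148.65 tilt 0.04
F port [-1.64  0.03 -1.94] tau [0.06 0.54 0.02] j [ 0.574  0.152  2.139 -0.698  0.464 -1.45 ] g 0.181
```

View pics/st4.png

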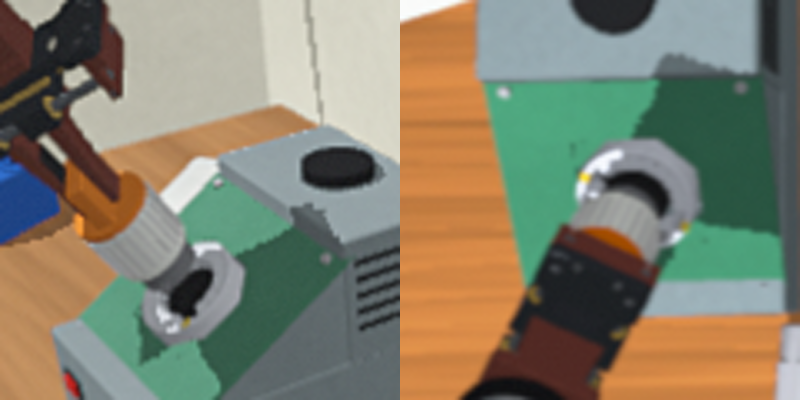

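Call:
{"op": "play_rows", "data": {
  "increments": [0,0,0,0,0,0.01,0,0,0,0,0,0,0.02,0,0,0,0,0,0,0.026,0,0,0,0,0,0,0.03,0,0,0,0,0,0,0.03,0]
}}

```text
clock: 8.85
tool_pos: [0.4982, 0.2263, 0.2174]
eef_rot: [0.265, 0.259, 0.926, 0.074]
wrist_force: [-0.1, -0.1, -1.5]
grip_width: 0.18
```

```bash
python3 st.py 5
python3 - <<'E'
from h import *
p,R,s=cur()
# direction of port axes in tool frame
print("EX",R.inv().apply(EX).round(3),"EY",R.inv().apply(EY).round(3))
E
```

```text
clk 8.85 port xyz mm [-0.24  0.08 -3.93] ang 148.69 tilt 0.04
F port [-0.85 -0.1  -1.25] tau [0.11 0.56 0.03] j [ 0.558  0.204  2.137 -0.757  0.42  -1.397] g 0.18
EX [-0.854  0.52  -0.   ] EY [0.52  0.854 0.001]
```

View pics/st5.png

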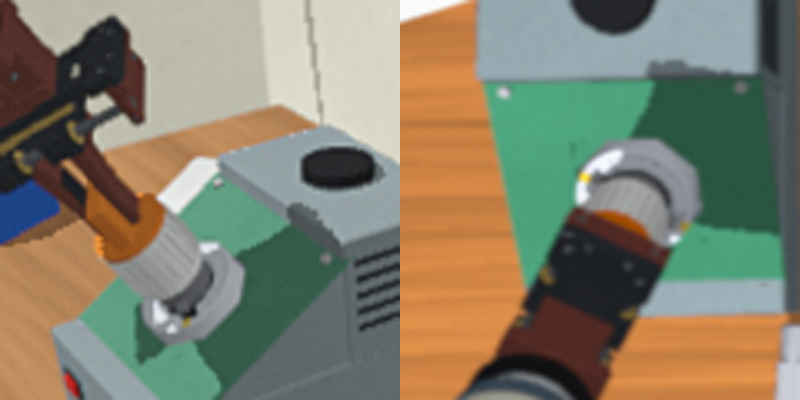

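The foot is in the bore with no side force and the lug is near the lower tick at (190,322). Now feeling for the slots.

Call:
{"op": "play_rows", "data": {
  "increments": [0,0,0,0,0,0.003,0,0,0,0,0,0,0.005,0,0,0,0,0,0,0.0067,0,0,0,0,0,0,0.008,0,0,0,0,0,0,0.008,0]
}}

```text
clock: 9.45
tool_pos: [0.5014, 0.2265, 0.213]
eef_rot: [0.265, 0.259, 0.926, 0.075]
wrist_force: [-2.6, -0.9, 1.7]
grip_width: 0.179
```

```bash
python3 st.py
```

```text
clk 9.45 port xyz mm [ 0.21  0.33 -9.35] ang 148.68 tilt 0.06
F port [-1.31 -0.87  2.87] tau [-0.05  0.58 -0.02] j [ 0.554  0.216  2.135 -0.773  0.41  -1.382] g 0.179
```

Call:
{"op": "play_rows", "data": {
  "increments": [0,0,0,0,0,0.002,0,0,0,0,0,0,0.004,0,0,0,0,0,0,0.006,0,0,0,0,0,0,0.006,0]
}}

```text
clock: 9.85
tool_pos: [0.5039, 0.2265, 0.2091]
eef_rot: [0.265, 0.259, 0.926, 0.075]
wrist_force: [-4.4, -0.7, 5.1]
grip_width: 0.184
```

```bash
python3 st.py
```

```text
clk 9.85 port xyz mm [  0.18   0.34 -13.99] ang 148.69 tilt 0.06
F port [-1.03 -0.65  6.68] tau [0.02 0.62 0.02] j [ 0.551  0.226  2.134 -0.787  0.402 -1.37 ] g 0.184
```

Force rises as the spring law predicts, so the lugs are in the slots. Pushing to turn depth.

Call:
{"op": "play_rows", "data": {
  "increments": [0,0,0,0,0,0.004,0,0,0,0,0,0,0.008,0,0,0,0,0,0,0.0112,0,0,0,0,0,0,0.0112,0,0,0,0,0,0,0.0112,0]
}}

```text
clock: 10.35
tool_pos: [0.5082, 0.2266, 0.2022]
eef_rot: [0.266, 0.259, 0.926, 0.075]
wrist_force: [-7.9, -0.5, 9.1]
grip_width: 0.182
```

```bash
python3 st.py 6
```

```text
clk 10.35 port xyz mm [  0.21   0.35 -22.05] ang 148.68 tilt 0.07
F port [-1.9  -0.53 11.91] tau [-0.02  0.82 -0.02] j [ 0.546  0.245  2.132 -0.812  0.388 -1.346] g 0.182
```

View pics/st6.png

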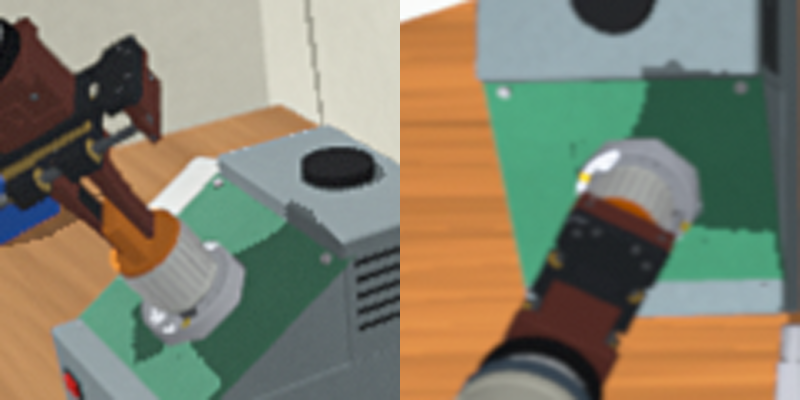

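Call:
{"op": "play_rows", "data": {
  "increments": [0,0,0.03,0,0,0.0005,0,0,0,0.06,0,0,0.0005,0,0,0,0.09,0,0,0.0005,0,0,0,0.12,0,0,0.0005,0,0,0,0.12,0,0,0.0005,0]
}}

```text
clock: 10.95
tool_pos: [0.5086, 0.2267, 0.2022]
eef_rot: [0.247, 0.429, 0.86, 0.124]
wrist_force: [-7.4, -0.6, 9.2]
grip_width: 0.182
```

```bash
python3 st.py
```

```text
clk 10.95 port xyz mm [  0.55   0.48 -22.26] ang 126.93 tilt 0.1
F port [-1.4  -0.64 11.77] tau [-0.02  0.63 -0.11] j [ 0.545  0.245  2.131 -0.813  0.387 -0.965] g 0.182
```

Call:
{"op": "play_rows", "data": {
  "increments": [0,0,0.04,0,0,0,0,0,0,0.08,0,0,0,0,0,0,0.12,0,0,0,0,0,0,0.16,0,0,0,0,0,0,0.2,0,0,0,0,0,0,0.24,0,0,0,0,0,0,0.28,0,0,0,0,0,0,0.32,0,0,0,0]
}}

```text
clock: 11.75
tool_pos: [0.5085, 0.2267, 0.2022]
eef_rot: [0.156, 0.791, 0.546, 0.228]
wrist_force: [-7.3, -0.6, 10.1]
grip_width: 0.182
```

```bash
python3 st.py
```

```text
clk 11.75 port xyz mm [  0.53   0.46 -22.25] ang 69.2 tilt 0.1
F port [-0.84 -0.56 12.43] tau [-0.16  0.58 -0.02] j [ 0.545  0.245  2.131 -0.814  0.387  0.042] g 0.182
```

Turned 79.5° with no resistance. Going on slowly to the end stop.

Call:
{"op": "play_rows", "data": {
  "increments": [0,0,0.02,0,0,0,0,0,0,0.035,0,0,0,0,0,0,0.045,0,0,0,0,0,0,0.055,0,0,0,0,0,0,0.06,0,0,0,0,0,0,0.06,0,0,0,0]
}}

```text
clock: 12.35
tool_pos: [0.5086, 0.2267, 0.2022]
eef_rot: [0.135, 0.838, 0.471, 0.241]
wrist_force: [-7.8, -0.4, 9.3]
grip_width: 0.18
```

```bash
python3 st.py
```

```text
clk 12.35 port xyz mm [  0.57   0.5  -22.26] ang 58.66 tilt 0.1
F port [-1.68 -0.36 11.96] tau [-0.09  0.64 -0.01] j [ 0.545  0.245  2.131 -0.814  0.387  0.226] g 0.18
```

Call:
{"op": "play_rows", "data": {
  "increments": [0,0,0.012,0,0,0,0,0,0,0.022,0,0,0,0,0,0,0.028,0,0,0,0,0,0,0.028,0,0,0,0]
}}

```text
clock: 12.75
tool_pos: [0.5085, 0.2267, 0.2022]
eef_rot: [0.124, 0.858, 0.434, 0.247]
wrist_force: [-7.0, -0.7, 9.1]
grip_width: 0.18
```

```bash
python3 st.py
```

```text
clk 12.75 port xyz mm [  0.53   0.47 -22.27] ang 53.62 tilt 0.1
F port [-1.11 -0.69 11.37] tau [-0.09  0.6  -0.04] j [ 0.545  0.245  2.131 -0.814  0.387  0.314] g 0.18
```

Call:
{"op": "play_rows", "data": {
  "increments": [0,0,0.012,0,0,0,0,0,0,0.022,0,0,0,0,0,0,0.03,0,0,0,0,0,0,0.03,0,0,0,0]
}}

```text
clock: 13.15
tool_pos: [0.5076, 0.2256, 0.2014]
eef_rot: [0.113, 0.877, 0.393, 0.251]
wrist_force: [-10.8, -2.6, 10.6]
grip_width: 0.18
```

```bash
python3 st.py 7
```

```text
clk 13.15 port xyz mm [ -0.71  -0.62 -22.4 ] ang 48.26 tilt 0.08
F port [-3.54 -2.58 14.74] tau [-0.66  1.1  -0.02] j [ 0.545  0.245  2.133 -0.814  0.389  0.408] g 0.18
```

View pics/st7.png

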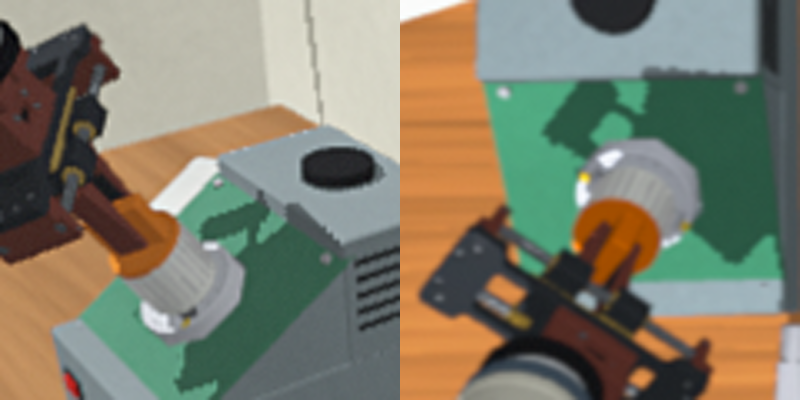

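End stop felt (side force and axial torque up at about 100°). Easing back slightly and letting the spring lift it.

Call:
{"op": "play_rows", "data": {
  "increments": [0,0,-0.008,0,0,-0.002,0,0,0,-0.01,0,0,-0.004,0,0,0,-0.01,0,0,-0.006,0,0,0,-0.01,0,0,-0.008,0,0,0,-0.01,0,0,-0.008,0]
}}

```text
clock: 13.75
tool_pos: [0.5046, 0.2258, 0.2065]
eef_rot: [0.117, 0.871, 0.407, 0.249]
wrist_force: [-6.9, -2.5, 5.7]
grip_width: 0.183
```

```bash
python3 st.py
```

```text
clk 13.75 port xyz mm [ -0.56  -0.42 -16.52] ang 50.04 tilt 0.06
F port [-2.82 -2.52  8.53] tau [-0.47  0.96 -0.25] j [ 0.549  0.232  2.134 -0.795  0.398  0.359] g 0.183
```

Call:
{"op": "play_rows", "data": {
  "increments": [0,0,0,0,0,-0.001,0,0,0,0,0,0,-0.002,0,0,0,0,0,0,-0.002,0]
}}

```text
clock: 14.05
tool_pos: [0.5041, 0.2258, 0.2074]
eef_rot: [0.117, 0.871, 0.407, 0.249]
wrist_force: [-2.6, -2.5, 0.4]
grip_width: 0.185
```

```bash
python3 st.py
```

```text
clk 14.05 port xyz mm [ -0.53  -0.43 -15.47] ang 50.05 tilt 0.07
F port [-2.   -2.53  1.78] tau [-0.45  0.81 -0.26] j [ 0.55   0.23   2.134 -0.79   0.4    0.355] g 0.185
```

Axial support drops sharply at −15.5 mm, so the flange pocket is holding it. Releasing and backing out along the port axis.

Call:
{"op": "play_rows", "data": {
  "increments": [0,0,0,0,0,-0.002,0.3,0,0,0,0,0,-0.002,0.5,0,0,0,0,0,-0.002,0.6,0,0,0,0,0,-0.002,0.6,0,0,0,0,0,-0.02,0.6,0,0,0,0,0,-0.06,0.6,0,0,0,0,0,-0.11,0.6,0,0,0,0,0,-0.16,0.6]
}}

```text
clock: 14.85
tool_pos: [0.44, 0.2263, 0.3104]
eef_rot: [0.116, 0.871, 0.407, 0.25]
wrist_force: [0.3, 1.7, 0.1]
grip_width: 0.601
```

```bash
python3 st.py 8
python3 - <<'E'
from h import *
# bar top & filter height along port axis from both views
for n in("side","top"):
    c=load(f"pics/{n}8.npz"); H=hsv(c); m=np.zeros(H.shape[:2],bool)
    b=(130,40,250,160) if n=="side" else (60,140,180,260); m[b[1]:b[3],b[0]:b[2]]=1
    P,_=cloud(c,m&(H[...,0]<22)&(H[...,1]>190)&(H[...,2]>90)); d=P-C0; h=d@N; r=np.hypot(d@EX,d@EY); k=(r<.05)&(h>.02)&(h<.13)
    h=h[k]; t=h>.094; print(n,k.sum(),"cap h",np.median(h[h<.07])*1e3,"top h",np.median(h[t])*1e3, t.sum())
    A=np.c_[(d@EX)[k][t],(d@EY)[k][t]]*1e3; print(cv2.minAreaRect(A.astype(np.float32)),A.mean(0))
    w,V=np.linalg.eigh(np.cov(A.T)); print("bar ang",np.degrees(np.arctan2(V[1,1],V[0,1])))
E
```

```text
clk 14.85 port xyz mm [ -0.26   0.11 105.83] ang 50.05 tilt 0.07
F port [ 0.35  1.72 -0.06] tau [ 0.02  0.25 -0.01] j [ 0.643 -0.033  2.132 -0.548  0.654  0.143] g 0.601
side 421 cap h 63.32681419994668 top h 100.45875674561744 105
((-0.7964944839477539, -6.509563446044922), (13.961605072021484, 46.084712982177734), 45.757057189941406) [-0.31618483 -7.9989609 ]
bar ang 140.89316310071044
top 493 cap h 62.684305548318555 top h 100.93266809952043 133
((2.5972900390625, -2.037118911743164), (16.181827545166016, 47.99660873413086), 50.689937591552734) [ 4.88784631 -3.25759777]
bar ang 139.62992350979468
```

View pics/st8.png

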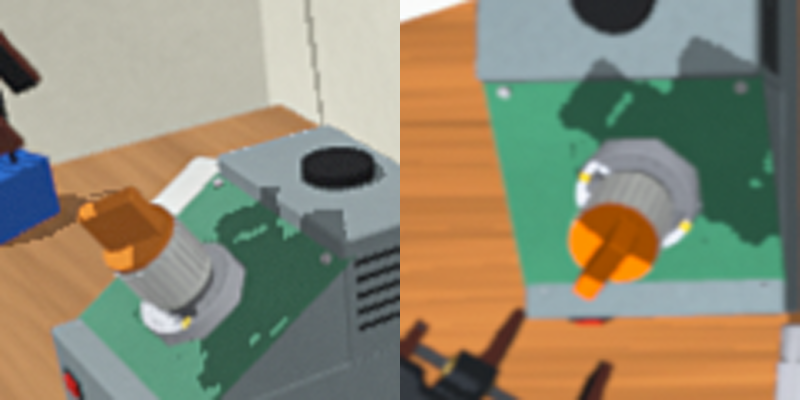

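Bar top is about 101 mm above the mouth, where −16 mm predicts 101, −20 predicts 97 and unlocked predicts 109. I'll back off a bit further, wait, and check again along with the other objects.

Call:
{"op": "play_rows", "data": {
  "increments": [0,0,0,0,0,-0.05,0.6,0,0,0,0,0,-0.08,0.6,0,0,0,0,0,-0.08,0.6,0,0,0,0,0,-0.08,0.6,0,0,0,0,0,-0.08,0.6,0,0,0,0,0,-0.08,0.6,0,0,0,0,0,-0.08,0.6,0,0,0,0,0,-0.08,0.6]
}}

```text
clock: 15.75
tool_pos: [0.4091, 0.2262, 0.3599]
eef_rot: [0.116, 0.871, 0.407, 0.249]
wrist_force: [0.0, -0.3, -0.2]
grip_width: 0.605
```

```bash
python3 st.py 9
python3 - <<'E'
from h import *
for n in("side","top"):
    c=load(f"pics/{n}9.npz"); H=hsv(c); m=np.zeros(H.shape[:2],bool)
    b=(130,40,250,160) if n=="side" else (60,140,180,260); m[b[1]:b[3],b[0]:b[2]]=1
    P,_=cloud(c,m&(H[...,0]<22)&(H[...,1]>190)&(H[...,2]>90)); d=P-C0; h=d@N; r=np.hypot(d@EX,d@EY); k=(r<.05)&(h>.094)&(h<.13)
    print(n,"top h",np.median(h[k])*1e3)
cv2.imwrite("pics/top9f.png",c["color"][:,:,::-1])
E
```

```text
clk 15.75 port xyz mm [-2.4000e-01 -4.0000e-02  1.6417e+02] ang 50.05 tilt 0.04
F port [-0.07 -0.32 -0.17] tau [-0.03  0.23 -0.03] j [ 0.698 -0.145  2.106 -0.495  0.798  0.105] g 0.605
side top h 100.34505910223882
top top h 100.68066696832071
```

View pics/top9f.png

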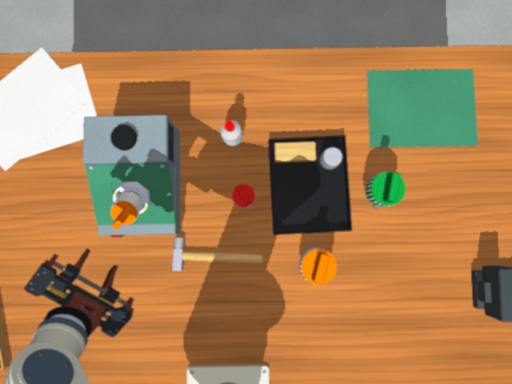

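The filter sits in the port at (125,213) and the gripper is clear. The block (295,152), jar (332,157), glue (232,133), hammer (215,257) and the look-alikes are where they were.

```bash
python3 -c "
from rig import workorder; print(workorder.job_done())"
```

```text
the job is handed in; nothing more can be done
None
```

The small orange-grip filter is locked in the extractor's port, and I handed the job in at about 16 s of the 58 s allowed.

- **Fit:** I took it from the tray and lined it up with the yellow ticks, at about 58.5° about the port axis. The lugs dropped through the slots and I pushed it to about −22 mm against the spring. I then turned it clockwise to the end stop, about 100° from where the lugs went in. The spring lifted it to about −16 mm.
- **Lock check:** Pulling outward about 1 mm more made the push from the spring drop from about 8.5 N to 1.8 N, so the pockets are holding it.
- **After release:** The top of the grip bar is 100.3 to 100.9 mm above the mouth in both cameras, and did not move after waiting. Locked predicts 101 mm, short of the pockets 97 mm, and unlocked 109 mm.
- **Other objects:** In the last top picture the block, jar, glue, hammer and the look-alikes are where they started, and the robot touches nothing.
- **Disagreement between cameras:** The side and top cameras differed by 2 to 3 mm sideways on the filter's and the port's positions. I used the average, and the fit showed no trouble from it. No check failed.

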